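# Reseat the tapered plug of a valve

### The job

Put the valve back together: take the tapered steel plug with the red handle out of the blue sloping rest and stand it upright in the tapered bore of the brass valve body, small end down. Turn it until its cross pin drops into the notches of the rim and the cone sits fully home and upright, then let go. Feel your way gently: never force the pin against the rim (40 N is too much), and leave the other things on the bench where they are.

Things in the scene. Friction and masses are not known exactly. Their poses are not given: they have to be found in the camera images.
- plug: Steel valve plug, 82 mm long, 0.2 to 0.33 kg. Origin: centre of its small flat end; z runs up the plug to the red handle. Cone: radius 10 mm at z 0, 0.22 mm more per mm, 18.4 mm at z 38; stem radius 8.5 mm to z 56. At the start it lies in the rest, z axis 32 degrees from vertical, handle leaning up towards the rest's -y side (the robot's right).
- pin (a point): Middle of the plug's dark steel cross pin, on the plug's axis 36 mm from the small end; axes as the plug's. The pin is 6 mm thick and 52 mm long along the plug's x, standing out about 8 mm on each side of the cone.
- handle (a point): Middle of the plug's red bar handle, on its axis 70 mm from the small end; axes as the plug's. The bar reaches from z 56 to 82 of the plug, is 46 mm long along the plug's y and 14 mm thick along its x: grip it across the thickness. In the rest its two broad faces look level, about to the robot and away from it.
- rest: Blue sloping trough, fixed to the bench, that cradles the plug at the start. Foot 70 x 86 mm, about 70 mm high in all. Origin under the foot, the handle leans to its -y side. The trough is half round, open above, and ends 36 mm up the cone; the plug comes out straight along its axis.
- valve: Brass valve body, fixed to the bench: round housing 56 mm across, 68 mm high, on an 84 mm flange, with a pipe end to either side along its y (112 mm tip to tip, below 45 mm). Origin under its middle, z up the bore. The upright bore has the same taper as the plug. Fully home, the plug's small end is 26 mm and its handle's middle 96 mm above the origin.
- rim (a point): Centre of the valve's mouth (38 mm wide), on top of its steel rim 68 mm above the bench; axes as the valve's. The rim has four notches 90 degrees apart, through its whole wall, 9 mm wide, 12 mm deep. Their angle differs every time and does not follow the valve's axes: look or feel for it. The rim does not turn.
- bore (a point): Point on the bore's axis 26 mm above the bench: where the centre of the plug's small end comes when home. While the pin rides on the rim the plug stands 9 mm too high, with about 2 mm of play. Turned to a notch, at most 90 degrees either way, it sinks by its own weight; a light push then firms it. The cone takes up the load, not the pin.
- dropper_1: Bystander: brown glass dropper bottle with black collar and red rubber teat, 36 mm wide, 97 mm tall. Origin at its underside. Not to be disturbed.
- dropper_2: Bystander: white dropper bottle with black collar and red rubber teat, 36 mm wide, 97 mm tall. Origin at its underside. Not to be disturbed.
- pipette_bulb: Bystander: red rubber pipette bulb lying down, 47x84x48 mm. Origin at its underside. Not to be disturbed.
- crucible: Bystander: white porcelain crucible, 44 mm wide, 32 mm tall. Origin at its underside. Not to be disturbed.
- tape_roll: Bystander: roll of pale cloth tape lying flat, 68 mm wide, 24 mm high. Origin at its underside. Not to be disturbed.
Not all that is in view belongs to the job. Of the things shaped like the valve, the brass one is meant.

How it is judged:
By the outcome, as a careful person would: the job done as asked, in the order asked, and still so for the second after the job is handed in, with the robot touching nothing.
It also fails if it takes over 67 s, if anything falls off the work surface, if the arm or the gripper's body presses on something with over 40 N, if the wrist force passes 120 N, or if a joint passes its speed limit or range.

### The arm

A 6-joint arm with a two-finger parallel gripper is mounted at the origin on a cart in front of the work surface, level with it; the furniture and walls round the work are solid. World frame = base frame: x ahead of the robot, y to its left, z up, the work surface at z = 0. Lengths are in mm, angles in rad, forces in N, time in s.
With the tool pointing down it reaches from about 350 to 975 mm from the base axis. Payload 7.1 kg.
Tool frame: the origin (TCP) lies on the front face of the gripper's body, between the roots of the fingers; the fingertips stand 80 mm ahead of it and the grasp point (between the pads) lies 61 mm ahead of it (env.tips_ahead is the distance from the TCP to the fingertips, in mm); z points along the fingers, y is the direction in which the jaws open and shut (so a half turn about z gives the same grasp; the last joint's range is limited). The gripper opens to 88 mm and grips with 3 to 60 N. Pads are 20 mm wide; open, the fingers measure 115 mm over their backs; the gripper's body (75 mm by 178 mm) begins 61 mm behind the grasp point.
Start: joints at [-0.019, 0.423, 1.63, -0, 1.089, -0.019], TCP at [624.984, 0.026, 302.675] pointing down, gripper open.
Joint ranges: [-3, 3], [-0.9, 2.11], [0.09, 2.58], [-1.31, 4.45], [0.11, 2.69], [-2.54, 2.54]. Speed limits (rad/s): [2.39, 2.39, 3.01, 3.14, 3.14, 3.14].

### API

Orientations are given as a unit quaternion [x, y, z, w].
In Python, from station import env, set_gripper, viewer, workorder gives the robot as it stands. Calls block until the motion is done:
- env.reach(position, orientation): joint-space move of the TCP to a pose.
- env.move_l(position, rot=None, rate=150, f_stop=None): straight line of the TCP; rot=None keeps the orientation; rate is the mean speed in mm/s. With f_stop (N) it stops when the force on the tool has changed by that much, and returns True; else False.
- env.move_joints(angles): joint-space move.
- set_gripper(opening): finger opening in mm; the grip force is fixed at half the most; returns when the fingers have stopped.
- env.hold(seconds).
- env.ik(position, orientation): joint angles nearest the present ones, or None.
- env.read_state(): the state.
- viewer.camera(name): name is "scene" or "side" or "wrist"; returns the picture (384x512x3 uint8, blue, green, red); there is no depth.
- viewer.camera_params(name): a dict with "fx", "fy", "cx", "cy" (pixels), "dist" ([k1, k2, p1, p2, k3] as OpenCV has them; the pictures are not rectified), "pose" (4x4, takes a point from camera to world coordinates); the wrist camera has in their place "tool_from_camera" (4x4, takes a point from camera to tool coordinates, whose origin is the TCP and whose axes are the flange's). Camera axes: x right, y up, looking along -z (the intrinsics and any distortion apply to the point x, -y, -z); pixel columns grow to the right and rows downward; lengths in mm; the calibration is good to about 2 mm. A picture is of the moment at which its call begins: read the wrist's pose just before it. camera_params takes no time and is no camera call.
A pose or a line that the arm cannot do raises env.IKError and nothing moves.
- workorder.sign_off(): hands the job in, once; it reports no verdict.
The state is a dict: "time_s": time; "qpos": joint angles; "dq": joint speeds; "tau": joint torques, N m; "tool_pos": TCP position; "orientation": TCP orientation; "force": force on the tool from outside, world axes, zero at the start; "wrist_torque": the same for the moment, N m; "width": finger opening in mm.
Only numpy, scipy, OpenCV 4.12 (cv2) and the standard library are available. Lean on these libraries where they do the work, as an engineer would, in place of code of your own. Each camera call takes 0.05 s, during which the arm holds its last target. There are 200 camera calls.

## Working session

There is one attempt and no reset: what is moved stays moved. The work goes in short steps, each a Python script; the robot and the scene stay as the last script left them, time stands still between calls to the robot, and variables do not carry over. Pictures are saved under pics/ and viewed, about 8 in all and at most 12, crops included, and the job is handed in when it is done.

```bash
ls; mkdir -p pics; python3 - <<'E'
from station import env, set_gripper, viewer, workorder
import cv2
a=viewer.camera("scene");b=viewer.camera("side");w=viewer.camera("wrist")
for n,i in zip("abw",(a,b,w)): cv2.imwrite(f"pics/{n}0.png",i)
cv2.imwrite("pics/all.png",cv2.resize(a,(800,600),interpolation=cv2.INTER_CUBIC))
cv2.imwrite("pics/sw.png",cv2.resize(cv2.hconcat([b,w]),(800,300),interpolation=cv2.INTER_AREA))
for n in("scene","side","wrist"):print(viewer.camera_params(n))
print(env.read_state())
E
```

```text
pics
{'fx': 421.76370661661656, 'fy': 421.76370661661656, 'cx': 252.63817639628013, 'cy': 194.3338650320163, 'dist': array([0.00971898, 0.        , 0.        , 0.        , 0.        ]), 'pose': array([[-5.57306445e-01,  6.02060611e-01, -5.71780156e-01,
        -3.04586290e+02],
       [-8.30305521e-01, -4.02856633e-01,  3.85096448e-01,
         5.65906285e+02],
       [ 1.50597433e-03,  6.89368953e-01,  7.24408848e-01,
         1.12629271e+03],
       [ 0.00000000e+00,  0.00000000e+00,  0.00000000e+00,
         1.00000000e+00]])}
{'fx': 423.79217504673034, 'fy': 423.79217504673034, 'cx': 251.04514796051, 'cy': 194.86490063754474, 'dist': array([0.05141394, 0.        , 0.        , 0.        , 0.        ]), 'pose': array([[-9.66815994e-01,  1.30917622e-01, -2.19379602e-01,
         2.36137470e+02],
       [-2.55090411e-01, -4.47678159e-01,  8.57037425e-01,
         1.01758108e+03],
       [ 1.39898456e-02,  8.84559123e-01,  4.66218235e-01,
         6.28714138e+02],
       [ 0.00000000e+00,  0.00000000e+00,  0.00000000e+00,
         1.00000000e+00]])}
{'fx': 276.1265594374584, 'fy': 276
[... 512 characters left out ...]
'time_s': 0.15, 'qpos': array([-1.90118668e-02,  4.23686356e-01,  1.63046359e+00, -1.45774434e-06,
        1.08858329e+00, -1.90088072e-02]), 'dq': array([-2.55325233e-04, -4.21530364e-04, -3.69500192e-03, -5.07975609e-04,
       -3.77159266e-05, -3.80556530e-04]), 'tau': array([ 9.52650989e-04, -5.44981134e+01, -2.73919362e+01,  6.45430083e-02,
        2.04369903e-02, -3.19723256e-05]), 'tool_pos': array([6.24687417e+02, 2.39492457e-02, 3.02087050e+02]), 'orientation': array([ 7.07107509e-01,  7.07105824e-01, -3.95982245e-04, -4.10400567e-04]), 'force': array([-0.70038349, -0.55215424, -0.55454233]), 'wrist_torque': array([ 0.01561041, -0.03276185, -0.02430456]), 'width': 88.18458670732548}
```

View pics/all.png

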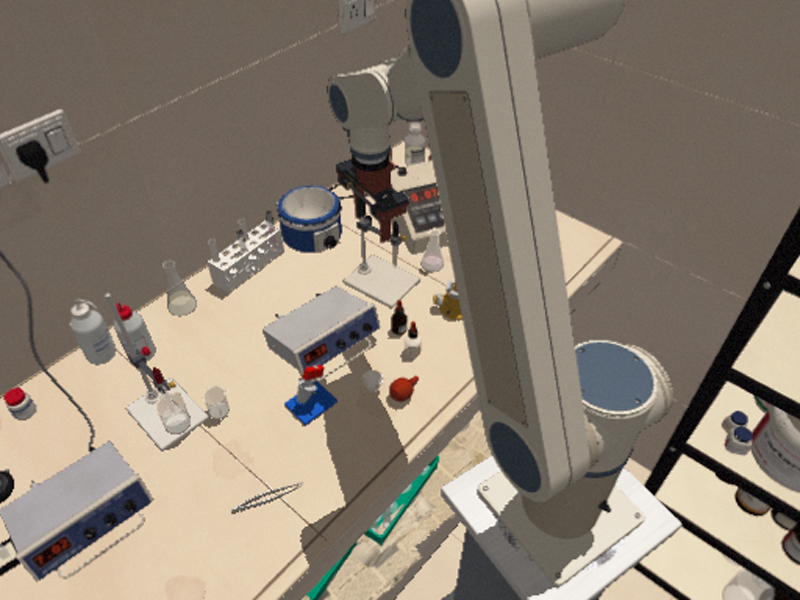

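View pics/sw.png

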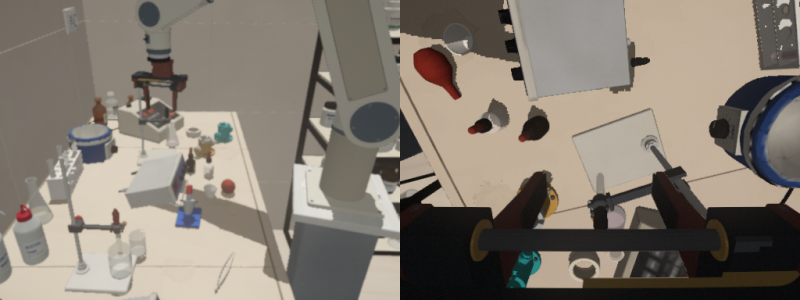

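Scene picture: the blue rest with the plug is at (311,400), handle (313,373), and the brass valve at (447,303), half hidden by the arm. In the side picture brass is at about (205,147) and a teal look-alike at (222,131). Other red-topped things are the droppers (400,318) and (413,335), the bulb (403,388) and red-capped bottles (128,320). I choose the red handle in the blue rest, and the brass valve.

```bash
cat > h.py <<'E'
from station import env, set_gripper, viewer, workorder
import numpy as np, cv2
from scipy.spatial.transform import Rotation as R
def cam(name,st=None):
    p=viewer.camera_params(name)
    K=np.array([[p['fx'],0,p['cx']],[0,p['fy'],p['cy']],[0,0,1]])
    if 'pose' in p: T=p['pose']
    else:
        st=st or env.read_state(); W=np.eye(4);W[:3,:3]=R.from_quat(st['orientation']).as_matrix();W[:3,3]=st['tool_pos']
        T=W@p['tool_from_camera']
    return K,p['dist'],T
def ray(c,px):
    K,d,T=c
    u=cv2.undistortPoints(np.array([[px]],float),K,d)[0,0]
    return T[:3,3],T[:3,:3]@np.array([u[0],-u[1],-1])
def onz(c,px,z):
    o,v=ray(c,px); return (o+v*(z-o[2])/v[2]).round(1)
def proj(c,P):
    K,d,T=c
    q=(np.atleast_2d(P)-T[:3,3])@T[:3,:3]; q=q*[1,-1,-1]
    return cv2.projectPoints(q,np.zeros(3),np.zeros(3),K,d)[0][:,0]
E
python3 - <<'E'
from h import *
s=cam("scene");d=cam("side");f=1.5625**-1
for n,p,z in [("rest",(311,403),0),("handle",(313,373),85),("valve",(447,303),50),("drop1",(399,330),0),("drop2",(413,350),0),("bulb",(402,392),20),("boxcorner R top",(376,312),75),("box front top",(300,340),75),("boxbottom front",(302,366),0),("stand",(382,283),0)]:
    print(n,onz(s,np.array(p)*f,z))
for n,p,z in [("rest",(188,222),0),("handle",(189,190),85),("valve",(205,147),50),("teal",(222,131),50),("crucible",(209,192),10)]:
    print('side',n,onz(d,np.array(p)*1.28,z))
E
python3 - <<'E'
import cv2
b=cv2.imread('pics/b0.png')
cv2.imwrite('pics/bcrop.png',cv2.resize(b[140:300,160:340],(800,711),interpolation=cv2.INTER_CUBIC)[:600])
E
```

```text
rest [445.6 268.3   0. ]
handle [449.9 252.7  85. ]
valve [ 481.  -105.4   50. ]
drop1 [510.4   5.2   0. ]
drop2 [444.5  12.5   0. ]
bulb [352.2 105.1  20. ]
boxcorner R top [527.1  54.9  75. ]
box front top [548.3 230.2  75. ]
boxbottom front [541.4 237.7   0. ]
stand [659.2 -45.7   0. ]
side rest [443.8 288.5   0. ]
side handle [452.  250.4  85. ]
side valve [486.6 -97.9  50. ]
side teal [ 451.9 -265.7   50. ]
side crucible [415.9 137.7  10. ]
```

View pics/bcrop.png

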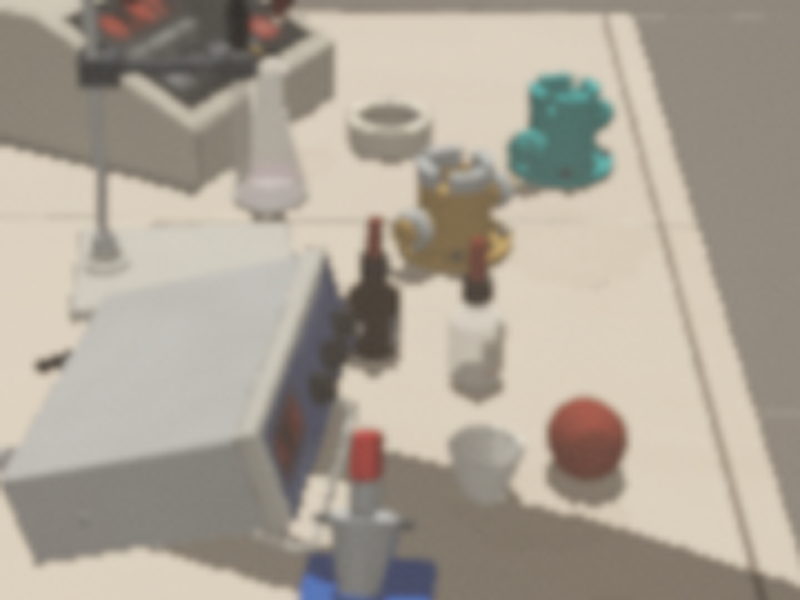

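The crop confirms it. The plug with the red handle is in the blue rest at (367,520), pin at (365,520) running left-right. The brass valve is at (460,210), and the notched rim looks steel. The teal one at (562,135) is the decoy. Next: closer wrist views of the valve, then the plug.

```bash
cat >> h.py <<'E'
def tool(yaw=0,tilt=0):
    "tool z down, tilted to look down a plug leaning by tilt to -y; yaw=turn about world z"
    c,s=np.cos(tilt),np.sin(tilt)
    M=np.array([[0,1,0],[c,0,s],[s,0,-c]])
    return (R.from_euler('z',yaw)*R.from_matrix(M))
T32=np.radians(32)
E
python3 - <<'E'
from h import *
env.reach([484,-100,262],tool().as_quat()); 
st=env.read_state();np.save('st_v.npy',np.r_[st['tool_pos'],st['orientation']]); v=viewer.camera("wrist")
env.reach([450,154,250],tool(0,T32).as_quat())
st=env.read_state();np.save('st_p.npy',np.r_[st['tool_pos'],st['orientation']]); p=viewer.camera("wrist")
cv2.imwrite('pics/v1.png',v);cv2.imwrite('pics/p1.png',p)
cv2.imwrite('pics/vp.png',cv2.resize(cv2.vconcat([v[80:290,100:400],p[80:290,100:400]]),None,fx=1.42,fy=1.42,interpolation=cv2.INTER_CUBIC))
print(st['time_s'],np.load('st_v.npy'),np.load('st_p.npy'))
E
```

```text
2.05 [ 4.85416199e+02 -1.00086722e+02  2.62725103e+02  7.07319239e-01
  7.06893315e-01  7.28660847e-04  8.96554199e-04] [ 4.50570673e+02  1.53982332e+02  2.50072948e+02  6.79515366e-01
  6.80055475e-01  1.94855232e-01 -1.94460426e-01]
```

View pics/vp.png

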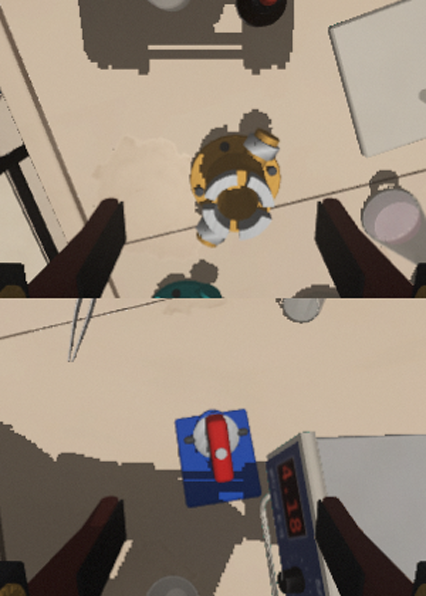

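Top half: brass valve, rim centre near (238,205), with notches up, down, left and right. Bottom half: rest and plug, handle bar from (212,420) to (225,480). I'll enlarge both to measure.

```bash
python3 - <<'E'
import cv2
v=cv2.imread('pics/v1.png');p=cv2.imread('pics/p1.png')
a=cv2.resize(v[190:260,235:300],None,fx=6,fy=6,interpolation=cv2.INTER_CUBIC)
b=cv2.resize(p[150:232,220:285],None,fx=6,fy=6,interpolation=cv2.INTER_CUBIC)
a=cv2.copyMakeBorder(a,0,b.shape[0]-a.shape[0],0,10,cv2.BORDER_CONSTANT)
cv2.imwrite('pics/z.png',cv2.hconcat([a,b]))
E
```

```text
(no output)
```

View pics/z.png

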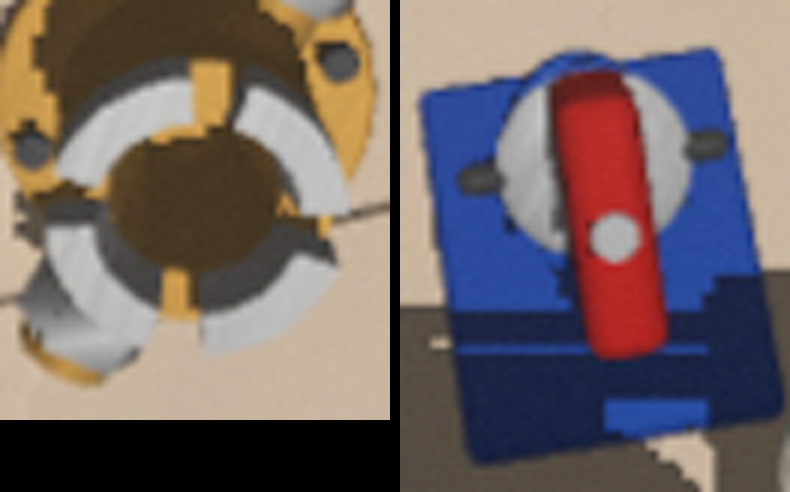

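Left: rim centre (197,219), notches at about (215,103), (320,236), (178,333) and (77,205). Right: pin tips (458,180) and (728,143), handle top boss (615,238), top-face ends about (580,95) and (634,350). Now I'll fit the plug pose (tilt fixed at 32°) with all three cameras.

```bash
cat > fit.py <<'E'
from h import *
from scipy.optimize import least_squares
def wc(f):
    a=np.load(f); return cam("wrist",dict(tool_pos=a[:3],orientation=a[3:]))
cv=wc('st_v.npy');cp=wc('st_p.npy')
V=lambda x,y:(235+(x+.5)/6-.5,190+(y+.5)/6-.5)
P=lambda x,y:(220+(x-400+.5)/6-.5,150+(y+.5)/6-.5)
c=onz(cv,V(197,219),68);print('rim',c)
for q in [(215,103),(320,236),(178,333),(77,205)]:
    w=onz(cv,V(*q),68)-c;print(np.hypot(*w[:2]).round(1),np.degrees(np.arctan2(w[1],w[0])).round(1))
obs=[(cp,P(615,238),(0,0,82)),(cp,P(458,180),(-26,0,36)),(cp,P(728,143),(26,0,36)),(cp,P(634,350),(0,-23,82)),(cp,P(581,92),(0,23,82))]
for n,f,g in(("scene","a0",(200,242)),("side","b0",(241,246))):
    hsv=cv2.cvtColor(cv2.imread(f'pics/{f}.png'),cv2.COLOR_BGR2HSV)
    m=((hsv[...,0]<8)|(hsv[...,0]>172))&(hsv[...,1]>150)&(hsv[...,2]>70)
    yy,xx=np.nonzero(m);k=np.hypot(xx-g[0],yy-g[1])<20
    print(n,k.sum(),xx[k].mean(),yy[k].mean())
    obs.append((cam(n),(xx[k].mean(),yy[k].mean()),(0,0,70)))
def pose(t): return R.from_euler('z',t[3])*R.from_euler('x',T32)
def res(t): return np.concatenate([proj(o[0],pose(t).apply(o[2])+t[:3])[0]-o[1] for o in obs])
r=least_squares(res,[450,270,40,0],loss='soft_l1')
print('plug',r.x[:3],np.degrees(r.x[3]));print(res(r.x).round(1).reshape(-1,2).tolist())
print('handle',pose(r.x).apply([0,0,70])+r.x[:3])
np.save('plug.npy',r.x)
E
python3 fit.py
```

```text
rim [ 500.2 -148.8   68. ]
22.9 82.5
23.0 -8.8
23.7 -97.8
22.1 172.7
scene 104 199.90384615384616 236.05769230769232
side 0 nan nanfit.py:16: RuntimeWarning: Mean of empty slice.
  print(n,k.sum(),xx[k].mean(),yy[k].mean())
  ret = ret.dtype.type(ret / rcount)
fit.py:17: RuntimeWarning: Mean of empty slice.
  obs.append((cam(n),(xx[k].mean(),yy[k].mean()),(0,0,70)))
Traceback (most recent call last):
  File "fit.py", line 20, in <module>
    r=least_squares(res,[450,270,40,0],loss='soft_l1')
ValueError: Residuals are not finite in the initial point.
```

```bash
sed -i 's/^    print(n,k.sum.*$/    xy=(xx[k].mean(),yy[k].mean()) if n=="scene" else (242.2,242)/; s/obs.append((cam(n),(xx.*$/obs.append((cam(n),xy,(0,0,70)))/' fit.py
cat >> fit.py <<'E'
d=cam("side");print('side rim',onz(d,(160+462/4.444,140+168/4.444),68), 'rim proj in side crop',(proj(d,c)[0]-[160,140])*4.444,'scene',proj(cam("scene"),c)*1.5625)
E
python3 fit.py
```

```text
rim [ 500.2 -148.8   68. ]
22.9 82.5
23.0 -8.8
23.7 -97.8
22.1 172.7
plug [444.44853288 290.6106556   32.38451574] 9.443767358840558
[[-0.3, -1.1], [-0.3, 0.2], [-0.1, -0.8], [-0.2, 1.9], [2.0, 0.4], [-0.2, 1.4], [-0.1, -0.3]]
handle [450.53495658 254.01904267  91.74788247]
side rim [ 490.6 -133.1   68. ] rim proj in side crop [453.71405241 157.06530049] scene [[457.633215   284.82266661]]
```

Measured rim (500,-149), mid-wall radius 23, notches at -7.8° mod 90°. Plug yaw is 9.4° and the handle is at (450.5,254,92). The residuals are small; only the side-camera rim is off, by about 15 mm at a grazing view, so I'll recheck it with the plug in hand. Now the grasp.

```bash
python3 - <<'E'
from h import *
t=np.load('plug.npy');A=R.from_euler('z',t[3])*R.from_euler('x',T32)
Q=tool(t[3],T32);at=lambda z:A.apply([0,0,z])+t[:3]
print('tool y vs plug x',Q.apply([0,1,0]),A.apply([1,0,0]))
env.reach(at(225),Q.as_quat())
set_gripper(50)
h=env.move_l(at(138.5),rate=80,f_stop=6);st=env.read_state()
print('hit',h,st['tool_pos'],at(138.5),st['force'],st['time_s'])
cv2.imwrite('pics/g1.png',viewer.camera("wrist"))
E
python3 -c "
import cv2;i=cv2.imread('pics/g1.png');cv2.imwrite('pics/g1c.png',cv2.resize(i[180:,120:400],None,fx=2.2,fy=2.2))"
```

```text
tool y vs plug x [0.98644711 0.16407954 0.        ] [0.98644711 0.16407954 0.        ]
hit False [456.77675724 218.11056403 150.19397701] [456.49095692 218.21153573 149.83917706] [ 0.34658779 -0.7863753  -0.03813951] 4.3417
```

View pics/g1c.png

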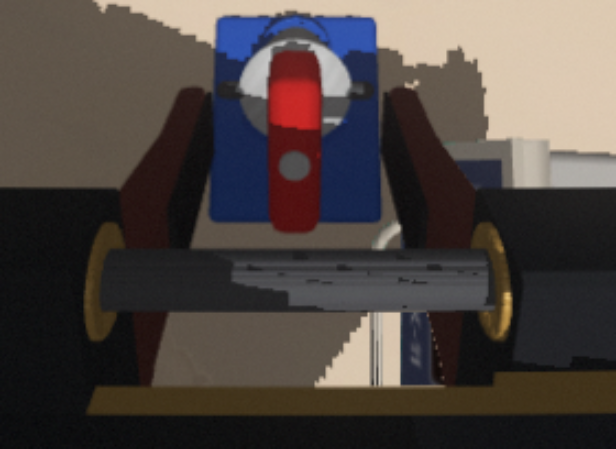

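The handle bar (294,165) is centred between the fingertips (205 and 387), with jaws square to it and pin ends at (230,90) and (360,90). I'll check numerically for boss position along tool x and height, then grip if it is good.

```bash
python3 - <<'E'
from h import *
p=viewer.camera_params("wrist");K=np.array([[p['fx'],0,p['cx']],[0,p['fy'],p['cy']],[0,0,1]])
c=(K,p['dist'],p['tool_from_camera'])
f=lambda P:((proj(c,P)-[120,180])*2.2).round(0).tolist()
print('boss, x+5, z+5',f([[0,0,56.5],[5,0,56.5],[0,0,61.5]]),'pin',f([[0,-26,102.5],[0,26,102.5]]))
E
```

```text
boss, x+5, z+5 [[294.0, 161.0], [294.0, 143.0], [294.0, 151.0]] pin [[216.0, 87.0], [374.0, 87.0]]
```

```bash
python3 - <<'E'
from h import *
t=np.load('plug.npy');A=R.from_euler('z',t[3])*R.from_euler('x',T32)
at=lambda z:A.apply([0,0,z])+t[:3]
set_gripper(4);s=env.read_state();print('closed',s['width'],s['force'])
env.move_l(at(150),rate=40);print(env.read_state()['force'])
env.move_l(at(240),rate=100)
s=env.read_state();print('lifted',s['width'],s['force'],s['tool_pos'],s['time_s'])
yaw=np.radians(-7.8)
env.reach([500,-60,330],tool(yaw).as_quat())
# above valve, tip ~ 60 above the rim
env.move_l([500.2,-148.8,68+45+138.5],rate=120)
env.hold(.2);s=env.read_state();np.save('st_h.npy',np.r_[s['tool_pos'],s['orientation']]);w=viewer.camera("wrist")
b=viewer.camera("side");a=viewer.camera("scene")
print(s['width'],s['force'],s['tool_pos'],s['time_s'],s['qpos'])
cv2.imwrite('pics/h.png',w);cv2.imwrite('pics/hb.png',b);cv2.imwrite('pics/ha.png',a)
W=cv2.resize(w[130:290,180:330],(450,480),interpolation=cv2.INTER_CUBIC)
B=cv2.resize(b[100:220,220:305],(340,480),interpolation=cv2.INTER_CUBIC)
cv2.imwrite('pics/hh.png',cv2.hconcat([W,B]))
E
```

```text
closed 13.95649714734326 [-0.9544138  -2.30047004  2.07454941]
[-0.31774081 -0.60504929 -2.2124591 ]
lifted 13.971091246569147 [-0.07312581  0.16897886 -2.02014428] [464.95364165 165.24511195 235.49209883] 6.525
14.047611075344903 [ 0.17935879  0.09155506 -2.7719466 ] [ 500.41910049 -148.41177784  251.9903739 ] 8.925 [-3.11133176e-01  3.42232659e-01  1.89660159e+00  6.09439634e-05
  9.01897899e-01 -1.75745135e-01]
```

View pics/hh.png

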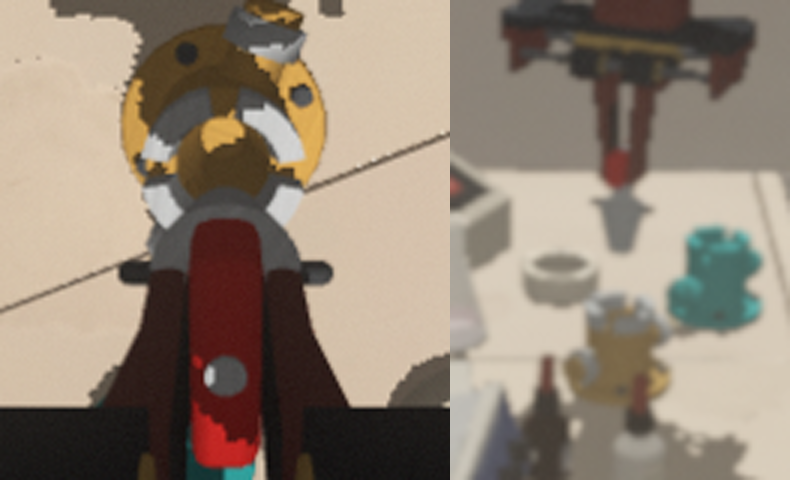

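Wrist view: the plug is held straight, pin level at (120–333,272), rim behind it with edges at x≈143 and 303. Side view: plug tip (623,250) directly above the brass rim (623,305). Now a numeric comparison.

```bash
python3 - <<'E'
from h import *
a=np.load('st_h.npy');c=cam("wrist",dict(tool_pos=a[:3],orientation=a[3:]));d=cam("side")
C=np.array([500.2,-148.8,68]);w=lambda P:((proj(c,P)-[180,130])*3).round(0).tolist();b=lambda P:((proj(d,P)-[220,100])*4+[450,0]).round(0).tolist()
pol=lambda r,deg:C+np.c_[r*np.cos(np.radians(deg)),r*np.sin(np.radians(deg)),0*np.array(deg)]
print('wrist rim',w(C),'outer L,R,T',w(pol(28,[180-7.8,-7.8,82.2])),'notch edges+-45',w(pol(28,[82.2-11,82.2+11])))
print('side rim',b(C),'tip',b([a[0],a[1],a[2]-138.5]))
for q in [(145,160),(303,160)]: print(onz(c,(180+q[0]/3,130+q[1]/3),68))
E
```

```text
wrist rim [[221.0, 173.0]] outer L,R,T [[138.0, 173.0], [305.0, 173.0], [221.0, 91.0]] notch edges+-45 [[238.0, 92.0], [205.0, 92.0]]
side rim [[618.0, 301.0]] tip [[620.0, 248.0]]
[ 475.5 -140.9   68. ]
[ 527.8 -148.    68. ]
```

The predictions agree within about 1 mm and 2°. Descending gently.

```bash
python3 - <<'E'
from h import *
x,y=500.4,-148.8
def go(z,r,f):
    h=env.move_l([x,y,z],rate=r,f_stop=f);s=env.read_state()
    print(h,s['tool_pos'].round(1),'tip z',(s['tool_pos'][2]-138.5).round(1),'F',s['force'].round(1),'M',s['wrist_torque'].round(2),s['time_s']);return h
if not go(44+138.5,60,6): go(25.5+138.5,15,6)
E
```

```text
False [ 500.7 -148.9  182.9] tip z 44.4 F [ 0.4 -0.8 -2.7] M [-0.06  0.02  0.02] 10.375
True [ 499.8 -149.1  163.9] tip z 25.4 F [-0.3 -2.  -0.1] M [-0.35 -0.17  0.01] 11.5417
```

It dropped through to home depth (25.4 mm; it would be 35 on the rim). A light push, then release, retreat and look.

```bash
python3 - <<'E'
from h import *
s=env.read_state();p=s['tool_pos']
h=env.move_l([500.2,-148.8,p[2]-3],rate=10,f_stop=10);s=env.read_state();print(h,s['tool_pos'],s['force'])
set_gripper(50);env.hold(.2);s=env.read_state();print(s['force'],s['width'])
env.move_l([500.2,-148.8,300],rate=80)
s=env.read_state();np.save('st_e.npy',np.r_[s['tool_pos'],s['orientation']]);w=viewer.camera("wrist");b=viewer.camera("side");print(s['time_s'],s['tool_pos'])
c=cam("wrist",s);d=cam("side")
C=np.array([500.2,-148.8,0])
for n,P in(("boss",[0,0,108]),("boss+9",[0,0,117]),("rim",[0,0,68])):
    print(n,((proj(c,C+P)-[200,120])*3).round(),((proj(d,C+P)-[220,110])*4+[450,0]).round())
W=cv2.resize(w[120:280,200:350],(450,480),interpolation=cv2.INTER_CUBIC)
B=cv2.resize(b[110:230,220:305],(340,480),interpolation=cv2.INTER_CUBIC)
cv2.imwrite('pics/end.png',cv2.hconcat([W,B]))
E
```

```text
True [ 499.93380628 -149.22984501  163.14629373] [-0.88068801  0.95454621  4.22850643]
[-1.14876425 -0.43841551  0.05617731] 49.991826586125924
14.5583 [ 500.01112165 -148.72813512  299.53296872]
boss [[165. 195.]] [[620. 214.]]
boss+9 [[165. 203.]] [[620. 203.]]
rim [[166. 165.]] [[618. 261.]]
```

View pics/end.png

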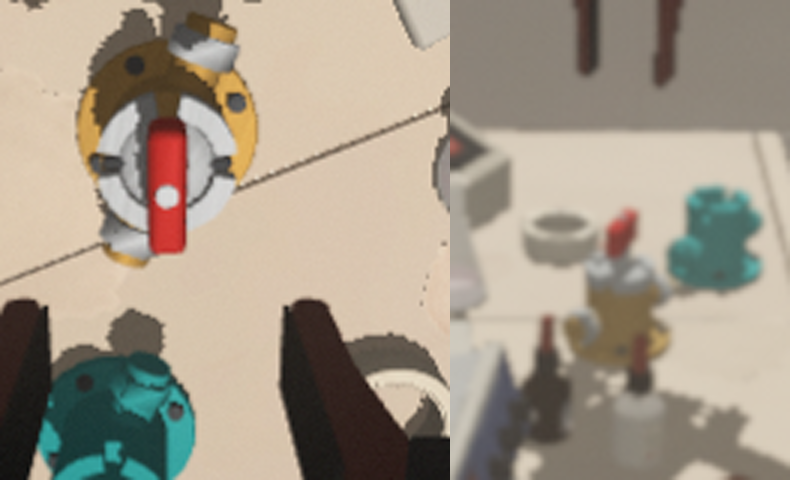

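The pin lies in the left and right notches at (105,165) and (222,165). The handle boss is at (167,195), against (165,195) predicted for fully home and (165,203) if riding high. So it is home and upright, with the gripper clear.

```bash
python3 -c "
from h import *
workorder.sign_off();print(env.read_state()['time_s'])"
```

```text
the job is handed in; nothing more can be done
the job is handed in; nothing more can be done
```

The plug is in the brass valve, and the job is handed in. I drew it out of the rest along its axis, stood it upright, turned its pin to the notch angle seen by the wrist camera (about -8°) and lowered it gently. It sank past the rim without catching. I then pushed lightly with a 10 N stop, let go and backed off, at about 14.6 s on the robot's clock.

- **Final checks:** the last pictures show the pin in two opposite notches, the cone home and the handle upright. The handle boss is within about 1 mm of its fully-home position. The forces I read were all small (under 5 N), and the gripper was clear and open. The bystanders in view were standing as before; I did not check the crucible, pipette bulb or tape roll separately.
- **Disagreement:** my first side-camera reading put the rim about 15 mm away from the wrist-camera one. A second look with the plug held over the valve showed the two cameras agreeing to about a pixel, so the wrist reading was used.

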